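# Get the block plane out from behind the bottles

## Robot

A 6-joint arm with a two-finger parallel gripper is mounted at the origin on the work surface. World frame = base frame: x ahead of the robot, y to its left, z up, the work surface at z = 0. Lengths are in m, angles in rad, forces in N, time in s.
With the tool pointing down it reaches from about 0.325 to 0.85 m from the base axis. Payload 4.4 kg.
Tool frame: the origin (TCP) lies between the finger pads; the fingertips stand 19 mm ahead of it and the grasp point (between the pads) is the TCP (r.tip_extent is the distance from the TCP to the fingertips, in m); z points along the fingers, y is the line along which they close (so a half turn about z gives the same grasp; the last joint's range is limited). The gripper opens to 94 mm and grips with 3 to 60 N. Pads are 16 mm wide; open, the fingers measure 119 mm over their backs; the gripper's body (75 mm by 177 mm) begins 78 mm behind the grasp point.
Start: joints at [1.05, 0.207, 1.542, -0, 1.393, -0.15], TCP at [0.208, 0.536, 0.224] pointing down, gripper open.
Joint ranges: [-2.73, 2.73], [-0.86, 2.22], [0.23, 2.46], [-1.11, 4.25], [0.08, 2.63], [-2.82, 2.82]. Speed limits (rad/s): [2.79, 2.79, 3.14, 3.14, 3.14, 3.14].

## Interface

Orientations are given as a unit quaternion [w, x, y, z].
In Python, from rig import r gives the robot as it stands.
- The arm moves only by the tool arm_command, never from a script. Its argument "motion" is a list of rows, each a list of 5 numbers: the closure, from 0 (fully open) to 1 (shut), then the shift along the tool's x, y, z in m, then the turn about the tool's z in units of 8 degrees (1.0 is 8 degrees). In form: [[claw, x, y, z, turn], ...]. A call has exactly 8 rows; each row shifts and turns the commanded pose from where the row before left it, along the tool's axes as they then stand; what a row does not reach is not made up. A row lasts 1/10 s, in which the tool goes at most 50 mm and 8.59 degrees, less where a joint would pass 70% of its speed; a pose out of reach is approached as far as the arm can. A call is refused whole if a number of a shift passes 0.05 or a number of a turn 1, either way. A call with a gripper value outside its range is refused whole. The fingers move at their own pace and stop on an object; "squeeze" is the grip in N (left out, the last holds). Time passes only in rows, so rows that do not move let the fingers close, or fill a call up. It gives the time, the measured TCP pose, the force, the opening and the grip force at its end, in the units of the state.
- r.state(): the state, without advancing time (a new reading comes with each control period).
- r.read_camera(name): name is "scene" or "top" or "wrist"; returns the picture (384x512x3 uint8, red, green, blue); there is no depth.
- r.camera_model(name): a dict with "fx", "fy", "cx", "cy" (pixels), "k1" (the pictures are not rectified: a ray, as slopes to the right and down, at radius r is drawn at 1 + k1 r^2 times it, then the intrinsics apply), "rvec" (rotation vector, rad) and "tvec" (3), from world to camera coordinates, as OpenCV has them; the wrist camera has in their place "hand_eye" (4x4, takes a point from camera to tool coordinates, whose origin is the TCP and whose axes are the flange's). Camera axes: x right, y down, z forward; pixel columns grow to the right and rows downward; lengths in m; the calibration is good to about 2 mm. A picture is of the moment at which its call begins: read the wrist's pose just before it. camera_model takes no time and is no camera call.
- r.hand_in(): hands the job in; it is judged then, once.
The state is a dict: "time": time; "joints": joint angles; "joint_velocities": joint speeds; "effort": joint torques, N m; "eef_pos": TCP position; "eef_rot": TCP orientation; "wrist_force": force on the tool from outside, world axes, zero at the start; "moment": the same for the moment, N m; "gripper_width": finger opening in m; "grasp_force": force on a finger pad.
Only numpy, scipy, OpenCV 4.12 (cv2) and the standard library are available. Lean on these libraries where they do the work, as an engineer would, in place of code of your own. Each camera call takes 0.05 s, during which the arm holds its last target. There are 200 camera calls.

## Task

The block plane lies at the back of the wooden tray behind the glue bottle, the oil tin and the wax tin: first stand these three out of the way, all together on the green mat, then lift the plane out and set it in the middle of the pine board, sole flat and lying along the board. Only then put each of the three containers back in the tray, on the very spot where it stood at the start. Set everything down gently, keep the containers upright and leave everything else where it is.

Things in the scene. Friction and masses are not known exactly. Their poses are not given: they have to be found in the camera images.
- glue_bottle: Cream plastic wood-glue bottle, orange band on its label, orange cone cap. Round, 58 mm across and straight-sided up to 104 mm, then shoulder and cap; 136 mm high in all; about 0.27 kg. Origin: centre of its underside, z up. The three containers start side by side in the front half of the tray, about 100 mm apart centre to centre; which stands left, middle or right varies.
- oil_tin: Red flat-sided oil tin with white label and steel screw cap. 64 mm along its own x by 44 mm along its own y, straight-sided up to 114 mm; the cap, 22 mm across and 16 mm off centre to +x, rises to 127 mm; about 0.32 kg. Grip it across the 44 mm. Origin: centre of its underside, z up. Starts in the row in the tray, its own y roughly along the row.
- wax_tin: Low round blue tin of paste wax with a brass-coloured ring on its lid; 66 mm in diameter, 42 mm high; about 0.14 kg. Origin: centre of its underside, z up. Starts in the row in the front half of the tray.
- plane: Metal block plane, dark body, bright lever cap, brass knob at the toe. Sole 178 mm long (own x, toe +x), 50 mm wide (own y); upright cheeks flush with its edges, 33 mm high, from 61 mm behind the middle to 49 mm before it; 55 mm high in all; 0.72 kg, balanced near the middle. Origin: centre of the sole's underside. Starts at the back of the tray along the row, containers 2 to 13 mm in front, 25 mm free behind.
- tray: Open wooden tray fixed to the bench, 192 mm front to back (its own x, +x away from the robot) by 360 mm wide (its own y). Floor 10 mm thick, so things in it stand 10 mm above the bench; walls 10 mm thick; back and end walls rise to 40 mm above the bench, the front lip to 18 mm. Origin: centre of its underside, at bench height.
- mat: Green silicone glue mat lying fixed on the bench, 220 mm (its own x) by 220 mm (its own y), 3 mm thick; the side area where the containers are stood meanwhile. Origin: centre of its underside; its top is 3 mm higher. It lies either to the left or to the right of the robot's middle line.
- board: Pale pine board held fixed between two round steel bench dogs at its ends (the dogs stay 6 mm below its top): 270 mm long (its own x), 110 mm wide (its own y), 22 mm thick. Origin: centre of its underside; its top is 22 mm higher. It lies on the other side from the mat.
- cork_block: Bystander: small cork sanding block, 36 x 50 mm and 28 mm high, loose in a back corner of the tray beside the plane's end (left end seen from the robot). Origin: centre of its underside. Leave it alone.
- tape_measure: Bystander: yellow and black tape measure standing on the bench between mat and board, 66 x 38 mm and 63 mm high. Origin: centre of its underside. Leave it alone.
- whetstone: Bystander: small flat two-tone grey sharpening stone, 74 x 26 mm and 13 mm high, loose in the other back corner of the tray, beside the plane's other end (right, seen from the robot). Origin: centre of its underside. Leave it alone.
Not all that is in view belongs to the job. Of the things like the wax_tin, leave any that is pink; of the rest the larger one is meant.

How it is judged:
By the outcome, as a careful person would: the job done as asked, in the order asked, and still so for the second after the job is handed in, with the robot touching nothing.
It also fails if it takes over 138 s, if anything falls off the work surface, if the arm or the gripper's body presses on something with over 40 N, if the wrist force passes 120 N, or if a joint passes its speed limit or range.

## Working session

There is one attempt and no reset: what is moved stays moved. The work goes in short steps, Python scripts to look and compute and a tool call to move; the robot and the scene stay as the last step left them, time stands still between calls to the robot, and variables do not carry over. Pictures are saved under pics/ and viewed, at most 14 in all, crops included, and the job is handed in when it is done.

Besides the shell and the picture viewer there is one more tool, called after "Request:" as a command line: name --pt "numbers of a row" for each row, then --argument value for the rest. arm_command: Moves the arm, as the interface text tells. Its arguments: {"type":"object","properties":{"motion":{"type":"array"},"squeeze":{"type":"number"}},"required":["motion"]}

```bash
ls; mkdir -p pics
python3 - <<'E'
from rig import r
import cv2
for n in("scene","top"):
    im=r.read_camera(n); cv2.imwrite(f"pics/{n}0.png",im[...,::-1]); 
    m=r.camera_model(n); print(n,m)
print(r.camera_model("wrist")); print(r.state())
E
```

```text
pics
scene {'fx': 451.5690925832566, 'fy': 451.5690925832566, 'cx': 251.99676713199295, 'cy': 192.3033883684044, 'k1': -0.03482055200420892, 'rvec': array([ 2.18644003,  0.79621302, -0.32695038]), 'tvec': array([-0.45536606, -0.22456792,  1.52811407])}
top {'fx': 435.7306838775296, 'fy': 435.7306838775296, 'cx': 252.69513328409172, 'cy': 195.47873361197693, 'k1': -0.11740964322121882, 'rvec': array([ 2.16057795, -2.19328427,  0.07449178]), 'tvec': array([0.02273942, 0.57022226, 0.96572899])}
{'fx': 323.89439272520195, 'fy': 323.89439272520195, 'cx': 259.29349292159304, 'cy': 189.76348555231527, 'k1': -0.03180514817323631, 'hand_eye': array([[ 1.00344675e-03, -9.65455770e-01, -2.60565059e-01,
         7.58314045e-02],
       [ 9.99999198e-01,  1.16999978e-03, -4.84090572e-04,
         1.05127228e-03],
       [ 7.72229096e-04, -2.60564364e-01,  9.65456170e-01,
        -1.60419342e-01],
       [ 0.00000000e+00,  0.00000000e+00,  0.00000000e+00,
         1.00000000e+00]])}
{'time': 0.1, 'joints': array([ 1.04950354e+00,  2.07321419e-01,  1.54281032e+00, -3.70692948e-05,
        1.39347680e+00, -1.50505847e-01]), 'joint_velocities': array([ 0.00041924, -0.00260159, -0.00186114,  0.00039351,  0.00013407,
        0.00046312]), 'effort': array([-9.65394647e-04, -3.71865427e+01, -2.82291394e+01,  6.99960790e-02,
        3.12053226e-02, -3.91245214e-05]), 'eef_pos': array([0.20802926, 0.53531195, 0.22341483]), 'eef_rot': array([-3.15013635e-04,  1.84329950e-01,  9.82863904e-01, -9.57621369e-04]), 'wrist_force': array([ 0.2893095 ,  0.38703492, -0.38824156]), 'moment': array([-0.00534799,  0.02088726, -0.02075873]), 'grasp_force': 0.0, 'gripper_width': 0.0937179947638377}
```

View pics/scene0.png

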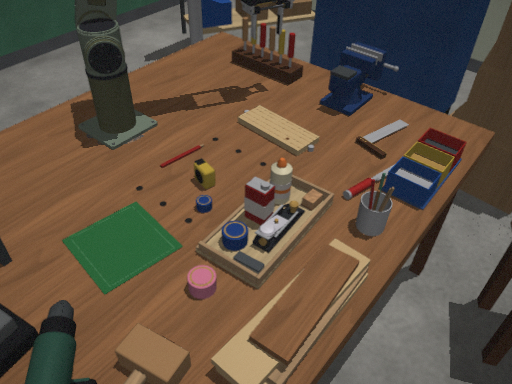

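View pics/top0.png

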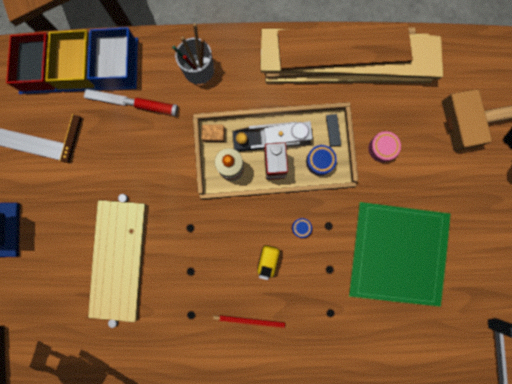

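The top picture shows the tray at (275,150), with the glue at (229,163), the oil tin at (277,158) and the plane at (272,135). The mat is at (400,254) and the board at (118,261). There are three wax_tin candidates: blue in the tray (321,159), small blue on the bench (302,228) and pink (386,147). The one meant is the larger blue tin in the tray with the brass ring. I'll confirm it in an enlarged crop.

```bash
cat > h.py <<'E'
from rig import r
import numpy as np, cv2
from scipy.spatial.transform import Rotation as R
def rot(q): return R.from_quat([q[1],q[2],q[3],q[0]]).as_matrix()
def cam(n,s=None):
    m=r.camera_model(n); K=(m["fx"],m["fy"],m["cx"],m["cy"],m["k1"])
    if n=="wrist":
        s=s or r.state(); T=np.eye(4);T[:3,:3]=rot(s["eef_rot"]);T[:3,3]=s["eef_pos"]
        T=T@m["hand_eye"]; return K,T[:3,:3],T[:3,3]
    A=cv2.Rodrigues(m["rvec"])[0]; return K,A.T,-A.T@m["tvec"]
def ray(c,u,v):
    (fx,fy,cx,cy,k),A,o=c; d=np.array([(u-cx)/fx,(v-cy)/fy]); p=d.copy()
    for _ in range(20): p=d/(1+k*(p@p))
    w=A@np.array([p[0],p[1],1]); return o,w/np.linalg.norm(w)
def onz(c,u,v,z): o,d=ray(c,u,v); return o+d*(z-o[2])/d[2]
def proj(c,P):
    (fx,fy,cx,cy,k),A,o=c; q=A.T@(np.array(P)-o); p=q[:2]/q[2]; p=p*(1+k*(p@p)); return np.array([fx*p[0]+cx,fy*p[1]+cy])
def tri(*obs):
    M=np.zeros((3,3));b=np.zeros(3)
    for c,u,v in obs:
        o,d=ray(c,u,v);N=np.eye(3)-np.outer(d,d);M+=N;b+=N@o
    return np.linalg.solve(M,b)
def crop(im,x0,y0,x1,y1,f,name):
    c=cv2.resize(im[y0:y1,x0:x1],None,fx=f,fy=f,interpolation=cv2.INTER_CUBIC)
    for x in range(x0-x0%-20,x1,20):
        cv2.putText(c,str(x),(int((x+.5-x0)*f),10),0,.35,(255,255,0)); cv2.line(c,(int((x+.5-x0)*f),12),(int((x+.5-x0)*f),18),(255,255,0))
    for y in range(y0-y0%-20,y1,20): cv2.putText(c,str(y)+"-",(0,int((y+.5-y0)*f)+4),0,.35,(255,255,0))
    cv2.imwrite(name,c[...,::-1])
E
python3 - <<'E'
from h import *
a=cv2.imread("pics/top0.png")[...,::-1].copy(); b=cv2.imread("pics/scene0.png")[...,::-1].copy()
crop(a,185,95,365,205,4.4,"pics/topc.png"); crop(b,195,150,340,285,4.4,"pics/scenec.png")
c=cam("top"); t=lambda u,v,z:print(u,v,onz(c,u,v,z).round(4))
for u,v in[(362,203),(450,213),(441,305),(351,297)]:t(u,v,.003)
for u,v in[(98,200),(147,205),(137,322),(89,318)]:t(u,v,.022)
for u,v in[(194,114),(350,103),(356,186),(199,198)]:t(u,v,.04)
t(302,228,.02);t(269,263,.06)
E
```

```text
362 203 [ 0.5506 -0.239   0.003 ]
450 213 [ 0.5235 -0.4495  0.003 ]
441 305 [ 0.3094 -0.4204  0.003 ]
351 297 [ 0.3349 -0.2078  0.003 ]
98 200 [0.5656 0.3717 0.022 ]
147 205 [0.5524 0.2561 0.022 ]
137 322 [0.287  0.2805 0.022 ]
89 318 [0.295 0.393 0.022]
194 114 [0.7573 0.145  0.04  ]
350 103 [ 0.7777 -0.2115  0.04  ]
356 186 [ 0.5868 -0.2177  0.04  ]
199 198 [0.5653 0.134  0.04  ]
302 228 [ 0.4952 -0.0963  0.02  ]
269 263 [ 0.4207 -0.0193  0.06  ]
```

View pics/topc.png

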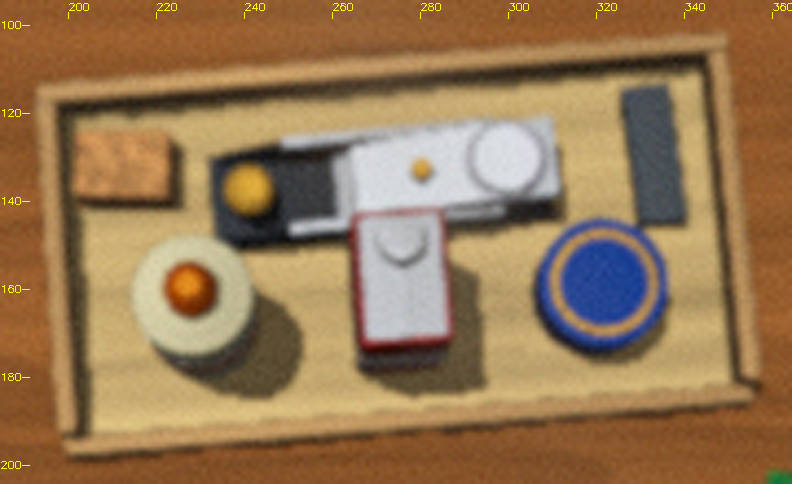

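View pics/scenec.png

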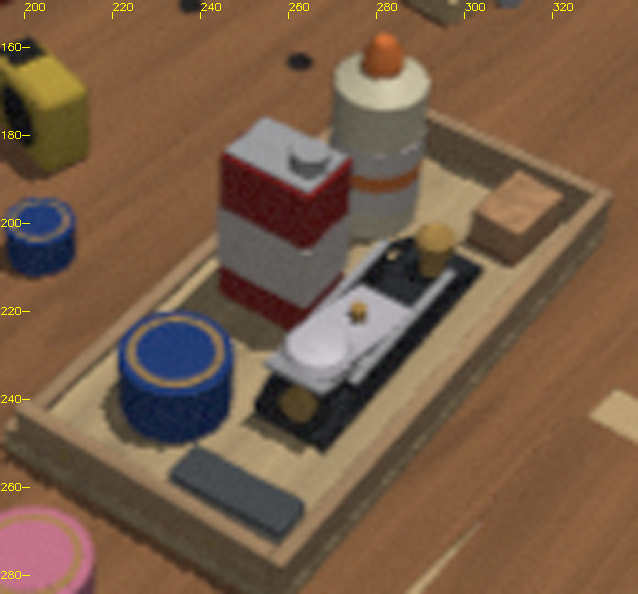

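The crop confirms it. The wax tin in the tray, at top (322,159), is blue, has the brass ring and is clearly larger than the bench one. In the row, the glue is on the left (+y), the oil tin in the middle with its cap towards the plane, and the wax on the right. The plane's toe points left (+y).

Run:
```python
from h import *
T=cam("top");S=cam("scene")
def p(n,a,b): 
    P=tri((T,185+a[0]/4.4-.5,95+a[1]/4.4-.5),(S,195+b[0]/4.4-.5,150+b[1]/4.4-.5));print(n,P.round(4));return P
p("gluecap",(190,286),(384,38))
ps=[p("oil",a,b) for a,b in zip([(352,212),(442,210),(452,344),(362,347)],[(352,158),(308,190),(222,152),(267,118)])]
print(np.mean(ps,0))
p("wax",(604,281),(176,352))
p("knob",(248,187),(437,232));p("lev",(421,169),(358,308))
p("trBL",(45,95),(607,195));p("trBR",(722,42),(280,562));p("trFL",(70,445),(432,115))
for n,a,z in[("toeB",(211,160),.015),("toeF",(215,248),.015),("heelB",(555,120),.043),("heelF",(563,217),.015),("oilbaseR",(450,365),.01),("stone",(655,155),.02),("cork",(122,165),.038)]:
    print(n,onz(T,185+a[0]/4.4-.5,95+a[1]/4.4-.5,z).round(4))
```

```text
gluecap [0.634  0.0624 0.1482]
oil [ 0.6706 -0.0128  0.1249]
oil [ 0.6706 -0.0542  0.1287]
oil [ 0.6093 -0.0571  0.1235]
oil [ 0.6086 -0.0154  0.1219]
[ 0.63976714 -0.03486981  0.12477453]
wax [ 0.6485 -0.1404  0.0524]
knob [0.7002 0.0386 0.0486]
lev [ 0.7066 -0.049   0.0554]
trBL [0.7543 0.1447 0.0375]
trBR [ 0.7768 -0.2078  0.0379]
trFL [0.5917 0.1501 0.0078]
toeB [0.7221 0.059  0.015 ]
toeF [0.675  0.0573 0.015 ]
heelB [ 0.7339 -0.1194  0.043 ]
heelF [ 0.6887 -0.1257  0.015 ]
oilbaseR [ 0.6119 -0.0648  0.01  ]
stone [ 0.7202 -0.1745  0.02  ]
cork [0.7151 0.1037 0.038 ]
```

Request:
arm_command --pt "0 0 0 -0.02 -1" --pt "0 0 0 -0.02 -1" --pt "0 0 0 -0.02 -1" --pt "0 0 0 -0.02 -0.11" --pt "0 -0.015 -0.023 0 0" --pt "0 -0.026 -0.04 0 0" --pt "0 -0.026 -0.04 0 0" --pt "0 -0.026 -0.04 0 0" --squeeze 25

```text
time: 0.9
eef_pos: [0.3106, 0.3976, 0.3039]
eef_rot: [-0.0, -0.032, 0.999, -0.0]
wrist_force: [1.8, 0.1, 0.3]
gripper_width: 0.0941
grasp_force: 0.0
```

Request:
arm_command --pt "0 -0.026 -0.04 0 0" --pt "0 -0.026 -0.04 0 0" --pt "0 -0.026 -0.04 0 0" --pt "0 -0.026 -0.04 0 0" --pt "0 -0.026 -0.04 0 0" --pt "0 -0.026 -0.04 0 0" --pt "0 -0.026 -0.04 0 0" --pt "0 -0.026 -0.04 0 0"

```text
time: 1.7
eef_pos: [0.5387, 0.0911, 0.304]
eef_rot: [-0.0, -0.032, 1.0, 0.0]
wrist_force: [0.6, 0.6, 0.8]
gripper_width: 0.0942
grasp_force: 0.0
```

Request:
arm_command --pt "0 -0.026 -0.04 0 0" --pt "0 -0.026 -0.04 0 0" --pt "0 -0.026 -0.04 0 0" --pt "0 -0.014 -0.015 0 0" --pt "0 0 0 0 0" --pt "0 0 0 0 0" --pt "0 0 0 0 0" --pt "0 0 0 0 0"

```text
time: 2.5
eef_pos: [0.6378, -0.0345, 0.3048]
eef_rot: [0.0, -0.033, 0.999, 0.0]
wrist_force: [0.0, 0.9, -0.3]
gripper_width: 0.0938
grasp_force: 0.0
```

Run:
```python
from h import *
import pickle
s=r.state(); im=r.read_camera("wrist"); pickle.dump((s,im),open("w1.pkl","wb"))
print(s["time"],s["eef_pos"],rot(s["eef_rot"]).round(4))
crop(im,0,0,512,384,1.56,"pics/w1.png")
```

```text
2.5 [ 0.63782556 -0.03449253  0.30478963] [[-9.979e-01 -6.520e-02  1.000e-04]
 [-6.520e-02  9.979e-01  2.000e-04]
 [-1.000e-04  2.000e-04 -1.000e+00]]
```

View pics/w1.png

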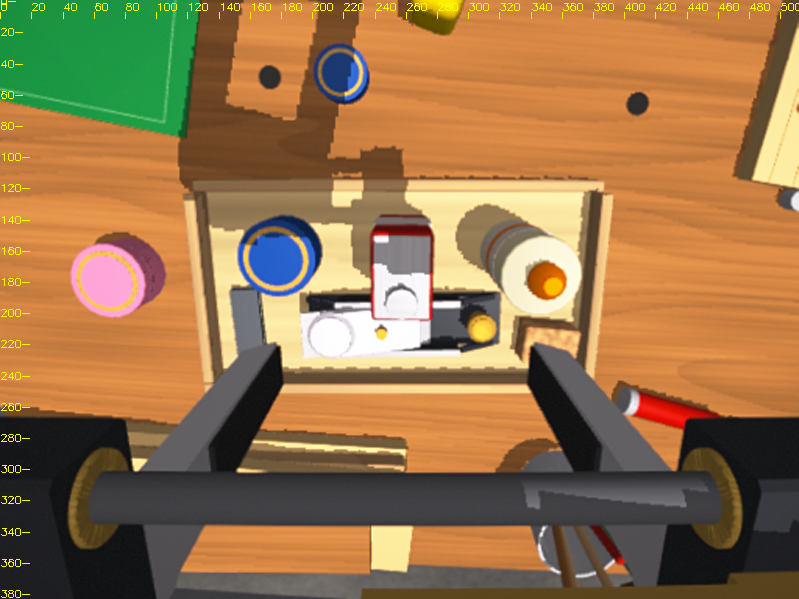

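The wrist picture shows the wax ring at about (178,165), the oil top spanning (238..277, 145..204), the glue shoulder at (347,175) and the plane at (257,208). The tray edges are almost parallel to the picture.

Run:
```python
from h import *
import pickle
s,im=pickle.load(open("w1.pkl","rb")); W=cam("wrist",s);T=cam("top")
def z(n,a,b): P=onz(W,a[0]/1.56-.5,a[1]/1.56-.5,b);print(n,P.round(4));return P
o=[z("oil",a,.124) for a in[(372,227),(432,227),(433,318),(372,318)]];print(np.mean(o,0))
z("wax",(277,259),.052);z("shoulder",(541,274),.116);z("cap",(552,285),.146)
z("base oil front",(400,216),.124)
z("trFL",(604,186),.018);z("trFR",(190,186),.018);z("trBL",(597,391),.04);z("trBR",(204,391),.04)
z("toeF",(498,292),.015);z("heelF",(310,292),.043);z("heelB",(303,356),.043);z("knob",(482,328),.05);z("matcorner",(183,137),.003)
def tr(n,w,t): print(n,tri((W,w[0]/1.56-.5,w[1]/1.56-.5),(T,185+t[0]/4.4-.5,95+t[1]/4.4-.5)).round(4))
tr("knob",(482,328),(248,187));tr("lev",(381,334),(421,169));tr("wax",(277,259),(604,281));tr("cap",(552,285),(190,286))
```

```text
oil [ 0.6072 -0.0582  0.124 ]
oil [ 0.6045 -0.0178  0.124 ]
oil [ 0.6685 -0.0119  0.124 ]
oil [ 0.6714 -0.055   0.124 ]
[ 0.63788777 -0.03571291  0.124     ]
wax [ 0.6483 -0.14    0.052 ]
shoulder [0.6334 0.0625 0.116 ]
cap [0.6341 0.062  0.146 ]
base oil front [ 0.5985 -0.0398  0.124 ]
trFL [0.5717 0.1353 0.018 ]
trFR [ 0.5955 -0.2246  0.018 ]
trBL [0.755  0.1514 0.04  ]
trBR [ 0.7792 -0.2107  0.04  ]
toeF [0.6734 0.0543 0.015 ]
heelF [ 0.6773 -0.1136  0.043 ]
heelB [ 0.737  -0.1189  0.043 ]
knob [0.6978 0.0369 0.05  ]
matcorner [ 0.5544 -0.2355  0.003 ]
knob [0.7022 0.0391 0.037 ]
lev [ 0.7056 -0.0494  0.0596]
wax [ 0.6494 -0.1414  0.0462]
cap [0.6339 0.0619 0.1462]
```

Request:
arm_command --pt "0 -0.002 0.024 0 0" --pt "0 0 0.048 0 0" --pt "0 0 0.025 0.01 0" --pt "0 0 0 0.03 0" --pt "0 0 0 0.045 0" --pt "0 0 0 0.045 0" --pt "0 0 0 0.045 0" --pt "0 0 0 0.03 0"

```text
time: 3.35
eef_pos: [0.6318, 0.0621, 0.0962]
eef_rot: [-0.002, -0.032, 0.999, 0.0]
wrist_force: [-0.5, -0.3, 0.5]
gripper_width: 0.0938
grasp_force: 0.0
```

Request:
arm_command --pt "0 0 0 0.012 0" --pt "0 0 0 0 0" --pt "0 0 0 0 0" --pt "1 0 0 0 0" --pt "1 0 0 0 0" --pt "1 0 0 0 0" --pt "1 0 0 0 0" --pt "1 0 0 0 0"

```text
time: 4.15
eef_pos: [0.6345, 0.0611, 0.0878]
eef_rot: [0.0, -0.032, 0.999, 0.0]
wrist_force: [0.1, -0.1, -0.9]
gripper_width: 0.0578
grasp_force: 25.3
```

Request:
arm_command --pt "1 0 0 -0.015 0" --pt "1 0 0 -0.04 0" --pt "1 0 0 -0.045 0" --pt "1 0 0 -0.04 0" --pt "1 0.005 -0.01 -0.02 0" --pt "1 0.014 -0.029 0 0" --pt "1 0.02 -0.04 0 0" --pt "1 0.02 -0.04 0 0"

```text
time: 4.95
eef_pos: [0.5823, -0.0623, 0.2484]
eef_rot: [0.0, -0.033, 0.999, -0.0]
wrist_force: [-0.2, -0.8, -1.7]
gripper_width: 0.0576
grasp_force: 25.0
```

Request:
arm_command --pt "1 0.02 -0.04 0 0" --pt "1 0.02 -0.04 0 0" --pt "1 0.02 -0.04 0 0" --pt "1 0.02 -0.04 0 0" --pt "1 0.016 -0.034 0 0" --pt "1 0.01 -0.02 0.02 0" --pt "1 0 0 0.04 0" --pt "1 0 0 0.04 0"

```text
time: 5.75
eef_pos: [0.491, -0.2836, 0.1482]
eef_rot: [0.001, -0.031, 1.0, -0.001]
wrist_force: [1.0, 0.4, -3.1]
gripper_width: 0.0574
grasp_force: 25.0
```

Request:
arm_command --pt "1 0 0 0.03 0" --pt "1 0 0 0.015 0" --pt "1 0 0 0.005 0" --pt "1 0 0 0 0" --pt "1 0 0 0 0" --pt "1 0 0 0 0" --pt "1 0 0 0 0" --pt "1 0 0 0 0"

```text
time: 6.55
eef_pos: [0.4913, -0.2821, 0.0984]
eef_rot: [0.001, -0.032, 0.999, -0.001]
wrist_force: [-0.7, 0.9, -1.8]
gripper_width: 0.0578
grasp_force: 25.0
```

Request:
arm_command --pt "1 0 0 0.008 0" --pt "1 0 0 0.004 0" --pt "1 0 0 0.002 0" --pt "1 0 0 0.001 0" --pt "1 0 0 0.001 0" --pt "1 0 0 0.001 0" --pt "1 0 0 0 0" --pt "1 0 0 0 0"

```text
time: 7.35
eef_pos: [0.4909, -0.2819, 0.0808]
eef_rot: [0.0, -0.032, 0.999, -0.0]
wrist_force: [-0.7, 1.2, 0.8]
gripper_width: 0.0575
grasp_force: 25.0
```

Request:
arm_command --pt "0.5 0 0 0 0" --pt "0 0 0 0 0" --pt "0 0 0 0 0" --pt "0 0 0 0 0" --pt "0 0 0 -0.02 0" --pt "0 0 0 -0.045 0" --pt "0 0 0 -0.045 0" --pt "0 -0.008 0.012 -0.045 0"

```text
time: 8.15
eef_pos: [0.4973, -0.2702, 0.2369]
eef_rot: [-0.0, -0.031, 1.0, -0.0]
wrist_force: [0.5, -0.1, -0.5]
gripper_width: 0.0939
grasp_force: 0.0
```

Request:
arm_command --pt "0 -0.023 0.033 0 0" --pt "0 -0.027 0.039 0 0" --pt "0 -0.027 0.039 0 0" --pt "0 -0.027 0.039 0 0" --pt "0 -0.027 0.039 0 0" --pt "0 -0.018 0.027 0 0" --pt "0 -0.006 0.009 0 0" --pt "0 0 0 0 0"

```text
time: 8.95
eef_pos: [0.6387, -0.0338, 0.2351]
eef_rot: [-0.0, -0.033, 0.999, -0.0]
wrist_force: [-0.4, -0.5, 0.2]
gripper_width: 0.0941
grasp_force: 0.0
```

Request:
arm_command --pt "0 0 -0.001 0.03 0" --pt "0 0 0 0.045 0" --pt "0 0 0 0.045 0" --pt "0 0 0 0.02 0" --pt "0 0 0 0.005 0" --pt "0 0 0 0 0" --pt "0 0 0 0 0" --pt "0.4 0 0 0 0"

```text
time: 9.75
eef_pos: [0.6402, -0.0367, 0.0931]
eef_rot: [0.002, -0.031, 1.0, -0.001]
wrist_force: [-0.8, -0.4, -1.1]
gripper_width: 0.0893
grasp_force: 0.0
```

Request:
arm_command --pt "1 0 0 0 0" --pt "1 0 0 0 0" --pt "1 0 0 0 0" --pt "1 0 0 0 0" --pt "1 0 0 0 0" --pt "1 0 0 0 0" --pt "1 0 0 0 0" --pt "1 0 0 0 0"

```text
time: 10.55
eef_pos: [0.6385, -0.036, 0.0904]
eef_rot: [-0.0, -0.032, 0.999, -0.0]
wrist_force: [0.5, -0.6, 0.0]
gripper_width: 0.0437
grasp_force: 25.0
```

Request:
arm_command --pt "1 0 0 -0.015 0" --pt "1 0 0 -0.04 0" --pt "1 0 0 -0.045 0" --pt "1 0 0 -0.045 0" --pt "1 0.006 -0.011 -0.025 0" --pt "1 0.015 -0.028 0 0" --pt "1 0.0215 -0.04 0 0" --pt "1 0.0215 -0.04 0 0"

```text
time: 11.35
eef_pos: [0.5814, -0.1592, 0.2613]
eef_rot: [0.0, -0.033, 0.999, -0.0]
wrist_force: [0.8, -0.5, -2.9]
gripper_width: 0.0437
grasp_force: 25.0
```

Request:
arm_command --pt "1 0.0215 -0.04 0 0" --pt "1 0.0215 -0.04 0 0" --pt "1 0.0215 -0.04 0 0" --pt "1 0.0215 -0.04 0 0" --pt "1 0.0215 -0.04 0 0" --pt "1 0.012 -0.024 0 0" --pt "1 0 0 0.02 0" --pt "1 0 0 0.04 0"

```text
time: 12.15
eef_pos: [0.4785, -0.3934, 0.2048]
eef_rot: [0.003, -0.031, 1.0, -0.004]
wrist_force: [0.8, 0.1, -2.6]
gripper_width: 0.0439
grasp_force: 25.0
```

Request:
arm_command --pt "1 0 0 0.045 0" --pt "1 0 0 0.035 0" --pt "1 0 0 0.016 0" --pt "1 0 0 0.005 0" --pt "1 0 0 0 0" --pt "1 0 0 0 0" --pt "1 0 0 0 0" --pt "1 0 0 0 0"

```text
time: 12.95
eef_pos: [0.478, -0.3908, 0.1013]
eef_rot: [0.001, -0.032, 0.999, -0.001]
wrist_force: [-0.8, -0.4, -1.5]
gripper_width: 0.044
grasp_force: 25.0
```

Lower 18 mm gently, release, rise.

Request:
arm_command --pt "1 0 0 0.008 0" --pt "1 0 0 0.005 0" --pt "1 0 0 0.002 0" --pt "1 0 0 0.001 0" --pt "1 0 0 0.001 0" --pt "1 0 0 0.001 0" --pt "1 0 0 0 0" --pt "1 0 0 0 0"

```text
time: 13.75
eef_pos: [0.4766, -0.3894, 0.0834]
eef_rot: [-0.001, -0.032, 0.999, 0.001]
wrist_force: [-5.1, 4.7, 10.3]
gripper_width: 0.0435
grasp_force: 25.0
```

Request:
arm_command --pt "0.5 0 0 -0.001 0" --pt "0 0 0 0 0" --pt "0 0 0 0 0" --pt "0 0 0 0 0" --pt "0 0 0 -0.02 0" --pt "0 0 0 -0.045 0" --pt "0 0 0 -0.045 0" --pt "0 -0.008 0.01 -0.04 0"

```text
time: 14.55
eef_pos: [0.4841, -0.3806, 0.2344]
eef_rot: [0.0, -0.031, 1.0, -0.001]
wrist_force: [0.6, -0.5, -0.6]
gripper_width: 0.0936
grasp_force: 0.0
```

Request:
arm_command --pt "0.15 -0.02 0.026 0 0" --pt "0.15 -0.03 0.038 0 0" --pt "0.15 -0.03 0.038 0 0" --pt "0.15 -0.03 0.038 0 0" --pt "0.15 -0.03 0.038 0 0" --pt "0.15 -0.025 0.032 0 0" --pt "0.15 -0.014 0.019 0.03 0" --pt "0.15 0 0 0.045 0"

```text
time: 15.35
eef_pos: [0.6534, -0.1369, 0.1607]
eef_rot: [0.005, -0.034, 0.999, -0.001]
wrist_force: [0.1, 0.5, -0.9]
gripper_width: 0.0796
grasp_force: 0.0
```

Request:
arm_command --pt "0.15 0 0 0.03 0" --pt "0.15 0 0 0.01 0" --pt "0.15 0 0 0 0" --pt "0.15 0 0 0 0" --pt "0.15 0 0 0 0" --pt "0.15 0 0 0 0" --pt "0.15 0 0 0 0" --pt "0.15 0 0 0 0"

```text
time: 16.15
eef_pos: [0.649, -0.1397, 0.1183]
eef_rot: [0.001, -0.032, 0.999, -0.0]
wrist_force: [-0.0, 0.5, -0.6]
gripper_width: 0.0799
grasp_force: 0.0
```

Run:
```python
from h import *
s=r.state(); im=r.read_camera("wrist"); print(s["eef_pos"],s["gripper_width"])
crop(im,90,60,410,300,2.5,"pics/w2.png")
P=s["eef_pos"];W=cam("wrist",s);print(proj(W,[.6488,-.1405,.052]))
```

```text
[ 0.64896192 -0.13973662  0.11834214] 0.07994403708036571
[257.01943122 208.05969364]
```

View pics/w2.png

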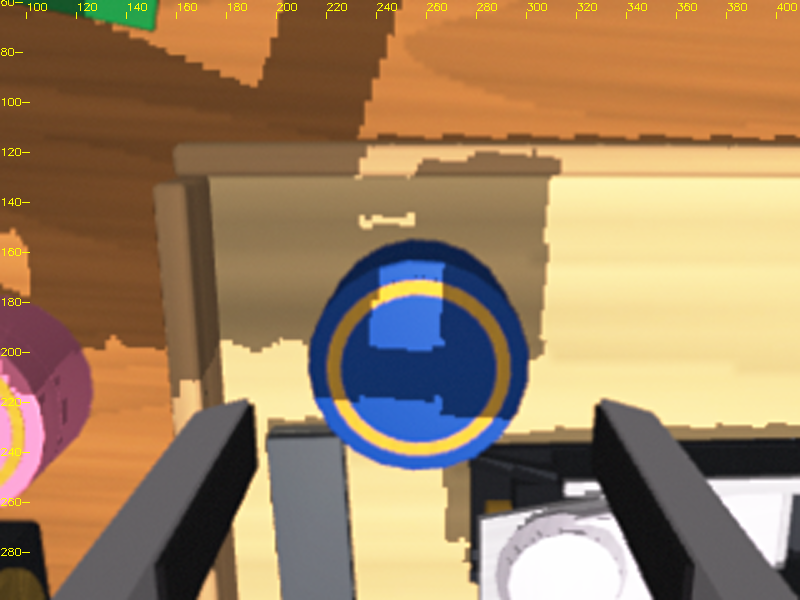

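The wax ring is centred at (257,206), where it was predicted. The left finger has free space down beside the tin, with the whetstone farther back, so I'll descend and grip.

Request:
arm_command --pt "0.15 0 -0.001 0.02 0" --pt "0.15 0 0 0.03 0" --pt "0.15 0 0 0.02 0" --pt "0.15 0 0 0.01 0" --pt "0.15 0 0 0 0" --pt "0.15 0 0 0 0" --pt "0.3 0 0 0 0" --pt "0.4 0 0 0 0" --squeeze 20

```text
time: 17.0
eef_pos: [0.6498, -0.1409, 0.0391]
eef_rot: [0.001, -0.032, 0.999, -0.001]
wrist_force: [0.2, -0.4, -0.7]
gripper_width: 0.0671
grasp_force: 0.0
```

Request:
arm_command --pt "0.6 0 0 0 0" --pt "1 0 0 0 0" --pt "1 0 0 0 0" --pt "1 0 0 0 0" --pt "1 0 0 0 0" --pt "1 0 0 0 0" --pt "1 0 0 0 0" --pt "1 0 0 0 0"

```text
time: 17.8
eef_pos: [0.6498, -0.141, 0.0391]
eef_rot: [0.001, -0.032, 0.999, -0.001]
wrist_force: [0.1, 0.4, 5.7]
gripper_width: 0.0658
grasp_force: 20.0
```

Request:
arm_command --pt "1 0 0 -0.015 0" --pt "1 0 0 -0.04 0" --pt "1 0 0 -0.045 0" --pt "1 0 0 -0.045 0" --pt "1 0.009 -0.005 -0.016 0" --pt "1 0.022 -0.012 0 0" --pt "1 0.037 -0.0204 0 0" --pt "1 0.037 -0.0204 0 0"

```text
time: 18.6
eef_pos: [0.5449, -0.2048, 0.1967]
eef_rot: [-0.001, -0.032, 0.999, 0.001]
wrist_force: [-0.5, -0.4, -2.2]
gripper_width: 0.0654
grasp_force: 20.0
```

Request:
arm_command --pt "1 0.037 -0.0204 0 0" --pt "1 0.037 -0.0204 0 0" --pt "1 0.037 -0.0204 0 0" --pt "1 0.037 -0.0204 0 0" --pt "1 0.026 -0.0146 0 0" --pt "1 0.0134 -0.0073 0 0" --pt "1 0 0 0.02 0" --pt "1 0 0 0.04 0"

```text
time: 19.4
eef_pos: [0.3672, -0.3223, 0.1399]
eef_rot: [0.002, -0.031, 1.0, -0.003]
wrist_force: [0.9, -0.9, -2.8]
gripper_width: 0.0656
grasp_force: 20.0
```

Request:
arm_command --pt "1 0 0 0.045 0" --pt "1 0 0 0.035 0" --pt "1 0 0 0.01 0" --pt "1 0 0 0 0" --pt "1 0 0 0 0" --pt "1 0 0 0 0" --pt "1 0 0 0 0" --pt "1 0 0 0 0"

```text
time: 20.2
eef_pos: [0.3678, -0.3209, 0.0498]
eef_rot: [0.001, -0.032, 0.999, -0.001]
wrist_force: [-0.5, -0.1, -1.2]
gripper_width: 0.0654
grasp_force: 20.0
```

Request:
arm_command --pt "1 0 0 0.008 0" --pt "1 0 0 0.005 0" --pt "1 0 0 0.002 0" --pt "1 0 0 0.001 0" --pt "1 0 0 0.001 0" --pt "1 0 0 0 0" --pt "1 0 0 0 0" --pt "1 0 0 0 0"

```text
time: 21.0
eef_pos: [0.3665, -0.3193, 0.032]
eef_rot: [-0.001, -0.032, 0.999, 0.001]
wrist_force: [-4.6, 3.2, 7.3]
gripper_width: 0.0657
grasp_force: 20.0
```

Request:
arm_command --pt "0.2 0 0 -0.001 0" --pt "0.2 0 0 0 0" --pt "0.2 0 0 0 0" --pt "0.2 0 0 0 0" --pt "0.2 0 0 -0.02 0" --pt "0.2 0 0 -0.045 0" --pt "0.2 0 0 -0.045 0" --pt "0.2 0 0 -0.045 0" --squeeze 40

```text
time: 21.8
eef_pos: [0.3668, -0.3197, 0.1888]
eef_rot: [-0.0, -0.032, 0.999, 0.0]
wrist_force: [0.1, 0.3, 0.4]
gripper_width: 0.0752
grasp_force: 0.0
```

Request:
arm_command --pt "0.2 -0.0178 0.0132 -0.035 0" --pt "0.2 -0.0356 0.0264 0 0" --pt "0.2 -0.0356 0.0264 0 0" --pt "0.2 -0.0356 0.0264 0 0" --pt "0.2 -0.0356 0.0264 0 0" --pt "0.2 -0.0356 0.0264 0 0" --pt "0.2 -0.0356 0.0264 0 0" --pt "0.2 -0.0356 0.0264 0 0"

```text
time: 22.6
eef_pos: [0.6222, -0.1041, 0.2221]
eef_rot: [-0.0, -0.032, 0.999, -0.0]
wrist_force: [1.1, -0.7, 0.1]
gripper_width: 0.0753
grasp_force: 0.0
```

Request:
arm_command --pt "0.2 -0.0356 0.0264 0 0" --pt "0.2 -0.0356 0.0264 0 0" --pt "0.2 -0.018 0.0132 0 0.5" --pt "0.2 0 0 0 1" --pt "0.2 0 0 0 1" --pt "0.2 0 0 0 1" --pt "0.2 0 0 0 1" --pt "0.2 0 0 0 1"

```text
time: 23.4
eef_pos: [0.7057, -0.0339, 0.2218]
eef_rot: [-0.0, 0.348, 0.938, -0.0]
wrist_force: [0.3, 0.1, 0.5]
gripper_width: 0.0748
grasp_force: 0.0
```

Request:
arm_command --pt "0.2 0 0 0 1" --pt "0.2 0 0 0 1" --pt "0.2 0 0 0 1" --pt "0.2 0 0 0 1" --pt "0.2 0 0 0 1" --pt "0.2 0 0 0 0.69" --pt "0.2 0 0 0 0" --pt "0.2 0 0 0 0"

```text
time: 24.2
eef_pos: [0.7057, -0.034, 0.2221]
eef_rot: [-0.0, 0.681, 0.733, -0.0]
wrist_force: [0.3, 0.5, 0.8]
gripper_width: 0.0752
grasp_force: 0.0
```

Run:
```python
from h import *
import pickle
s=r.state(); im=r.read_camera("wrist"); pickle.dump((s,im),open("w3.pkl","wb"))
print(s["eef_pos"],s["gripper_width"],rot(s["eef_rot"])[:,:2].round(3).tolist())
crop(im,0,0,512,384,1.56,"pics/w3.png")
W=cam("wrist",s)
for p in[(.698,.057,.015),(.712,-.1225,.015),(.705,-.033,.05)]:print(proj(W,p))
```

```text
[ 0.7057019  -0.03397446  0.22205399] 0.07515822880952179 [[-0.074, 0.997], [0.997, 0.074], [0.0, -0.001]]
[258.29094151  88.52472598]
[258.84460522 241.64937737]
[258.49097284 176.68148041]
```

View pics/w3.png

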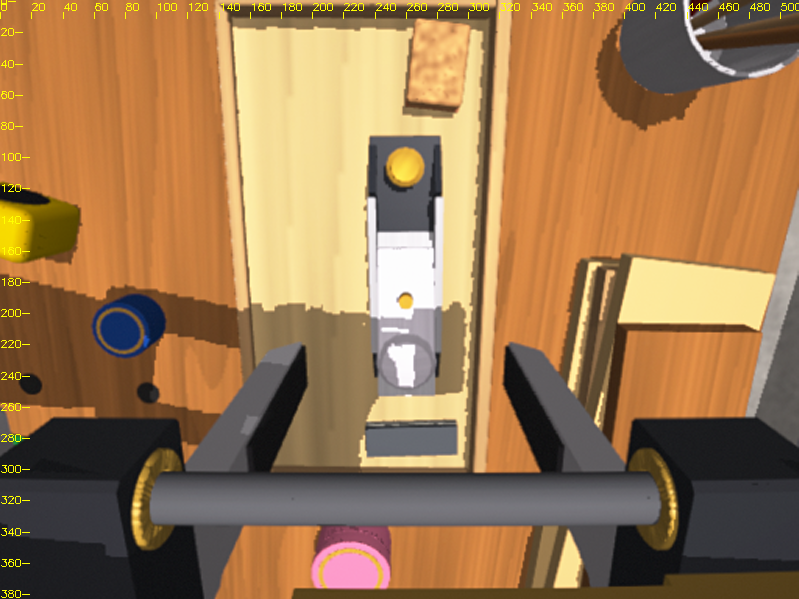

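The plane lies straight in the picture, with its axis at column 259 and its toe at row 87, centred between the fingers. I'll narrow the opening to 62 mm, descend and grip.

Request:
arm_command --pt "0.34 0 0 0.02 0" --pt "0.34 0 0 0.04 0" --pt "0.34 0 0 0.04 0" --pt "0.34 0 0 0.02 0" --pt "0.34 0 0 0 0" --pt "0.34 0 0 0 0" --pt "0.34 0 0 0 0" --pt "0.34 0 0 0 0"

```text
time: 25.05
eef_pos: [0.7076, -0.0343, 0.1052]
eef_rot: [0.002, 0.681, 0.732, 0.001]
wrist_force: [0.1, -0.0, -0.0]
gripper_width: 0.0621
grasp_force: 0.0
```

Request:
arm_command --pt "0.34 0 0.0003 0.02 0" --pt "0.34 0 0 0.025 0" --pt "0.34 0 0 0.015 0" --pt "0.34 0 0 0.006 0" --pt "0.34 0 0 0 0" --pt "0.34 0 0 0 0" --pt "0.34 0 0 0 0" --pt "0.34 0 0 0 0"

```text
time: 25.85
eef_pos: [0.707, -0.0341, 0.0378]
eef_rot: [0.001, 0.681, 0.732, 0.001]
wrist_force: [1.3, 0.2, -0.1]
gripper_width: 0.0621
grasp_force: 0.0
```

Request:
arm_command --pt "0.34 0 0 0.003 0" --pt "0.34 0 0 0 0" --pt "0.4 0 0 0 0" --pt "0.45 0 0 0 0" --pt "0.5 0 0 0 0" --pt "1 0 0 0 0" --pt "1 0 0 0 0" --pt "1 0 0 0 0"

```text
time: 26.65
eef_pos: [0.7061, -0.034, 0.0334]
eef_rot: [0.0, 0.681, 0.732, -0.0]
wrist_force: [0.2, 0.2, -0.8]
gripper_width: 0.0498
grasp_force: 40.0
```

Request:
arm_command --pt "1 0 0 0 0" --pt "1 0 0 0 0" --pt "1 0 0 -0.005 0" --pt "1 0 0 -0.02 0" --pt "1 0 0 -0.035 0" --pt "1 0 0 -0.035 0" --pt "1 0 0 -0.03 0" --pt "1 0 0 -0.01 0"

```text
time: 27.45
eef_pos: [0.7072, -0.0341, 0.1712]
eef_rot: [0.002, 0.681, 0.732, 0.001]
wrist_force: [0.9, -0.9, -6.4]
gripper_width: 0.0497
grasp_force: 40.0
```

Request:
arm_command --pt "1 0.01 -0.0066 0 0" --pt "1 0.025 -0.0165 0 0" --pt "1 0.0345 -0.0231 0 0" --pt "1 0.0345 -0.0231 0 0" --pt "1 0.0345 -0.0231 0 0" --pt "1 0.0345 -0.0231 0 0" --pt "1 0.0345 -0.0231 0 0" --pt "1 0.0345 -0.0231 0 0"

```text
time: 28.25
eef_pos: [0.5226, 0.1969, 0.1646]
eef_rot: [-0.002, 0.681, 0.732, -0.003]
wrist_force: [0.6, 0.7, -8.5]
gripper_width: 0.0493
grasp_force: 40.0
```

Request:
arm_command --pt "1 0.0345 -0.0231 0 0" --pt "1 0.0345 -0.0231 0 0" --pt "1 0.0345 -0.0231 0 0" --pt "1 0.024 -0.016 0 0" --pt "1 0.0095 -0.0065 0 -0.3" --pt "1 0 0 0 -0.7" --pt "1 0 0 0 -1" --pt "1 0 0 0 -1"

```text
time: 29.05
eef_pos: [0.4239, 0.3248, 0.1658]
eef_rot: [-0.001, 0.511, 0.859, -0.002]
wrist_force: [0.3, 0.6, -8.4]
gripper_width: 0.0499
grasp_force: 40.0
```

Request:
arm_command --pt "1 0 0 0 -1" --pt "1 0 0 0 -1" --pt "1 0 0 0 -1" --pt "1 0 0 0 -1" --pt "1 0 0 0 -1" --pt "1 0 0 0 -1" --pt "1 0 0 0 -0.8" --pt "1 0 0 0 -0.3"

```text
time: 29.85
eef_pos: [0.424, 0.3244, 0.1657]
eef_rot: [-0.002, 0.043, 0.999, -0.002]
wrist_force: [-0.7, 0.2, -8.6]
gripper_width: 0.0497
grasp_force: 40.0
```

Request:
arm_command --pt "1 0 0 0 0" --pt "1 0 0 0 0" --pt "1 0 0 0 0" --pt "1 0 0 0 0" --pt "1 0 0 0 0" --pt "1 0 0 0 0" --pt "1 0 0 0 0" --pt "1 0 0 0 0"

```text
time: 30.65
eef_pos: [0.4261, 0.3259, 0.1685]
eef_rot: [0.0, 0.044, 0.999, 0.0]
wrist_force: [0.4, 0.2, -8.0]
gripper_width: 0.0498
grasp_force: 40.0
```

Run:
```python
from h import *
import pickle
s=r.state(); im=r.read_camera("wrist"); pickle.dump((s,im),open("w4.pkl","wb"))
print(s["eef_pos"],s["gripper_width"],rot(s["eef_rot"])[:,:2].round(3).tolist())
crop(im,0,0,512,384,1.56,"pics/w4.png")
```

```text
[0.42608514 0.32589554 0.16850956] 0.04981198581884521 [[-0.996, 0.089], [0.089, 0.996], [-0.0, 0.0]]
```

View pics/w4.png

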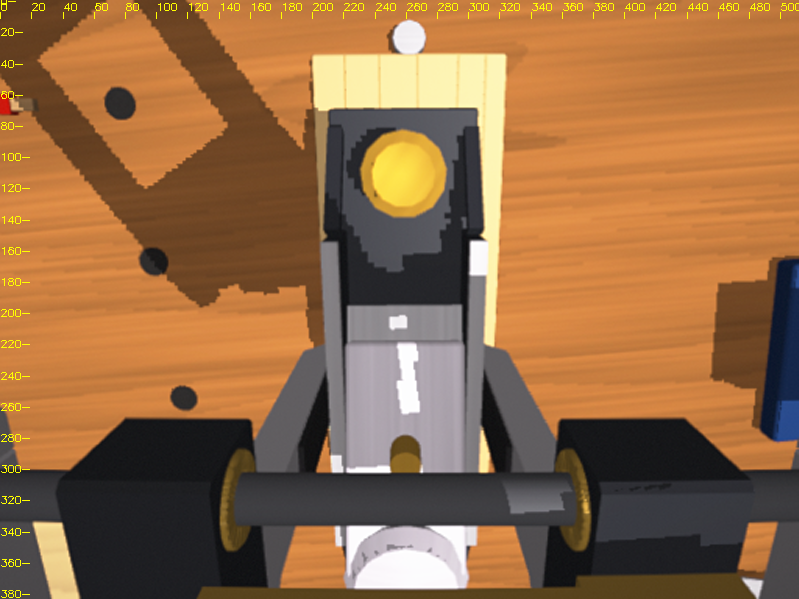

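The near end of the board shows corners at about (200,35) and (323,35). Its right edge runs down to (310,301), parallel to the held plane.

Run:
```python
from h import *
import pickle
s,im=pickle.load(open("w4.pkl","rb")); W=cam("wrist",s)
Rm=rot(s["eef_rot"])
def z(a,b=.022): P=onz(W,a[0]/1.56-.5,a[1]/1.56-.5,b);return P
L=z((312,55));Rr=z((505,55));e=z((484,466)); q=z((313,110))
m=(L+Rr)/2; print(L,Rr,e,q)
dr=e-Rr; print("yaw edge",np.arctan2(dr[1],dr[0]),"end",np.arctan2(*(-(Rr-L)[:2]*[1,-1]).tolist()) )
y=np.arctan2(dr[1],dr[0]); c=m+.135*np.array([np.cos(y),np.sin(y),0]); print("centre",c)
print("tool axis yaw",np.arctan2(-Rm[1,0],-Rm[0,0]))
# plane toe in tool, held (sole z ~ .145)
t1,t2=z((329,109),.157),z((478,109),.157);print("toe",t1,t2, (t1+t2)/2-s["eef_pos"])
```

```text
[0.28870748 0.28631981 0.022     ] [0.29820924 0.39426809 0.022     ] [0.55945737 0.36997512 0.022     ] [0.31790924 0.28306161 0.022     ]
yaw edge -0.09272146362704298 end -0.08779514603363364
centre [0.42787846 0.32779448 0.022     ]
tool axis yaw -0.08881612779356203
toe [0.33260789 0.31051326 0.157     ] [0.33682078 0.3582763  0.157     ] [-0.09137081  0.00849925 -0.01150956]
```

Request:
arm_command --pt "1 -0.003 0.0005 0.02 0" --pt "1 0 0 0.035 0" --pt "1 0 0 0.03 0" --pt "1 0 0 0.015 0" --pt "1 0 0 0.007 0" --pt "1 0 0 0 0" --pt "1 0 0 0 0" --pt "1 0 0 0 0"

```text
time: 31.5
eef_pos: [0.4305, 0.3269, 0.0632]
eef_rot: [0.002, 0.044, 0.999, 0.001]
wrist_force: [0.7, -0.7, -7.4]
gripper_width: 0.0495
grasp_force: 40.0
```

Request:
arm_command --pt "1 0 0 0.005 0" --pt "1 0 0 0.003 0" --pt "1 0 0 0.002 0" --pt "1 0 0 0.002 0" --pt "1 0 0 0.001 0" --pt "1 0 0 0 0" --pt "1 0 0 0 0" --pt "1 0 0 0 0"

```text
time: 32.3
eef_pos: [0.4292, 0.3262, 0.0486]
eef_rot: [0.0, 0.044, 0.999, 0.0]
wrist_force: [-0.8, -0.1, -7.9]
gripper_width: 0.0497
grasp_force: 40.0
```

Request:
arm_command --pt "1 0 0 0.0015 0" --pt "1 0 0 0.001 0" --pt "1 0 0 0.0005 0" --pt "1 0 0 0.0005 0" --pt "1 0 0 0.0005 0" --pt "1 0 0 0 0" --pt "1 0 0 0 0" --pt "1 0 0 0 0"

```text
time: 33.1
eef_pos: [0.429, 0.3261, 0.0453]
eef_rot: [-0.0, 0.044, 0.999, -0.0]
wrist_force: [-4.0, -3.0, 2.4]
gripper_width: 0.05
grasp_force: 40.0
```

Request:
arm_command --pt "0.4 0 0 0 0" --pt "0.2 0 0 0 0" --pt "0.2 0 0 0 0" --pt "0.2 0 0 0 0" --pt "0.2 0 0 -0.01 0" --pt "0.2 0 0 -0.04 0" --pt "0.2 0 0 -0.045 0" --pt "0.2 0 0 -0.045 -0.3" --squeeze 20

```text
time: 33.9
eef_pos: [0.4288, 0.3259, 0.1864]
eef_rot: [-0.0, 0.023, 1.0, -0.0]
wrist_force: [0.6, -0.3, 0.1]
gripper_width: 0.0755
grasp_force: 0.0
```

Request:
arm_command --pt "0.15 0 0 -0.03 -0.8" --pt "0.15 0.004 -0.0212 0 0" --pt "0.15 0.007 -0.0427 0 0" --pt "0.15 0.007 -0.0427 0 0" --pt "0.15 0.007 -0.0427 0 0" --pt "0.15 0.007 -0.0427 0 0" --pt "0.15 0.007 -0.0427 0 0" --pt "0.15 0.007 -0.0427 0 0"

```text
time: 34.7
eef_pos: [0.401, 0.0448, 0.2154]
eef_rot: [0.001, -0.033, 0.999, -0.0]
wrist_force: [0.1, 0.4, -0.6]
gripper_width: 0.0798
grasp_force: 0.0
```

Request:
arm_command --pt "0.15 0.007 -0.0427 0 0" --pt "0.15 0.007 -0.0427 0 0" --pt "0.15 0.007 -0.0427 0 0" --pt "0.15 0.007 -0.0427 0 0" --pt "0.15 0.007 -0.0427 0 0" --pt "0.15 0.007 -0.0427 0 0" --pt "0.15 0.007 -0.0427 0 0" --pt "0.15 0.007 -0.0427 0 0"

```text
time: 35.5
eef_pos: [0.367, -0.3002, 0.2154]
eef_rot: [0.001, -0.032, 0.999, -0.001]
wrist_force: [1.0, 0.1, 1.4]
gripper_width: 0.08
grasp_force: 0.0
```

Request:
arm_command --pt "0.15 0.003 -0.021 0 0" --pt "0.15 0 0 0 0" --pt "0.15 0 0 0 0" --pt "0.15 0 0 0 0" --pt "0.15 0 0 0 0" --pt "0.15 0 0 0 0" --pt "0.15 0 0 0 0" --pt "0.15 0 0 0 0"

```text
time: 36.3
eef_pos: [0.3659, -0.319, 0.2145]
eef_rot: [0.0, -0.033, 0.999, -0.0]
wrist_force: [-0.3, -0.4, 0.7]
gripper_width: 0.0798
grasp_force: 0.0
```

Run:
```python
from h import *
s=r.state(); im=r.read_camera("wrist"); sc=r.read_camera("scene"); tp=r.read_camera("top")
print(s["eef_pos"],s["gripper_width"],s["eef_rot"])
W=cam("wrist",s);print(proj(W,[.3665,-.3193,.045]),proj(W,[.491,-.282,.107]),proj(W,[.4766,-.3894,.117]))
a=cv2.resize(im,(400,300),interpolation=cv2.INTER_AREA);b=cv2.resize(tp,(400,300),interpolation=cv2.INTER_AREA)
c=cv2.resize(sc[60:300,60:380],(400,300),interpolation=cv2.INTER_CUBIC)
d=cv2.resize(tp[180:340,60:273],(400,300),interpolation=cv2.INTER_CUBIC)
cv2.imwrite("pics/m5.png",np.vstack([np.hstack([a,b]),np.hstack([c,d])])[...,::-1])
```

```text
[ 0.36592843 -0.31897845  0.21452097] 0.07980363107481137 [ 4.04455651e-05 -3.27720484e-02  9.99462851e-01 -3.70255853e-05]
[258.14884569 177.73009361] [287.91820075 320.01443409] [173.97650935 306.76601525]
```

View pics/m5.png

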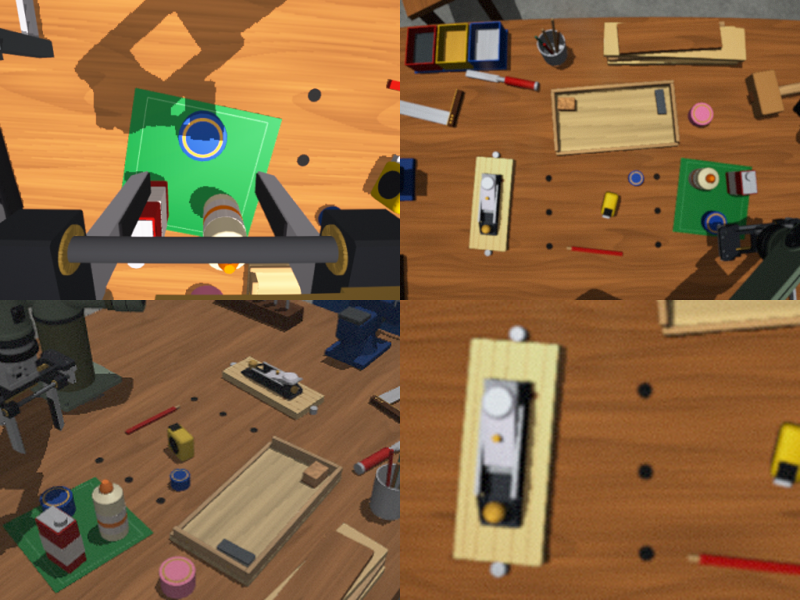

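The four-way picture shows the plane lying along the middle of the board, the three containers together on the mat and the tray holding only cork and stone. The wax ring is at about (258,173) in the wrist picture, below the fingers. I'll bring the wax back first.

Request:
arm_command --pt "0.15 0.001 0 0.03 0" --pt "0.15 0 0 0.045 0" --pt "0.15 0 0 0.045 0" --pt "0.15 0 0 0.035 0" --pt "0.15 0 0 0.018 0" --pt "0.15 0 0 0.008 0" --pt "0.15 0 0 0 0" --pt "0.15 0 0 0 0"

```text
time: 37.25
eef_pos: [0.3655, -0.3204, 0.0345]
eef_rot: [0.001, -0.032, 0.999, -0.001]
wrist_force: [-0.9, 0.4, 0.3]
gripper_width: 0.0797
grasp_force: 0.0
```

Request:
arm_command --pt "0.25 0 0 0 0" --pt "0.4 0 0 0 0" --pt "1 0 0 0 0" --pt "1 0 0 0 0" --pt "1 0 0 0 0" --pt "1 0 0 0 0" --pt "1 0 0 0 0" --pt "1 0 0 0 0"

```text
time: 38.05
eef_pos: [0.3655, -0.3201, 0.0347]
eef_rot: [0.001, -0.032, 0.999, -0.001]
wrist_force: [-1.5, 1.7, 5.9]
gripper_width: 0.0654
grasp_force: 20.0
```

Request:
arm_command --pt "1 0 0 -0.015 0" --pt "1 0 0 -0.04 0" --pt "1 0 0 -0.045 0" --pt "1 0 0 -0.045 0" --pt "1 -0.009 0.005 -0.02 0" --pt "1 -0.022 0.012 0 0" --pt "1 -0.037 0.0202 0 0" --pt "1 -0.037 0.0202 0 0"

```text
time: 38.85
eef_pos: [0.4664, -0.2549, 0.1986]
eef_rot: [0.0, -0.032, 1.0, -0.0]
wrist_force: [0.8, 0.1, -1.5]
gripper_width: 0.0652
grasp_force: 20.0
```

Request:
arm_command --pt "1 -0.037 0.0202 0 0" --pt "1 -0.037 0.0202 0 0" --pt "1 -0.037 0.0202 0 0" --pt "1 -0.037 0.0202 0 0" --pt "1 -0.027 0.0145 0 0" --pt "1 -0.0144 0.0074 0 0" --pt "1 0 0 0.02 0" --pt "1 0 0 0.04 0"

```text
time: 39.65
eef_pos: [0.6518, -0.1409, 0.1416]
eef_rot: [0.004, -0.033, 0.999, -0.002]
wrist_force: [0.9, -0.0, -1.4]
gripper_width: 0.0655
grasp_force: 20.0
```

Request:
arm_command --pt "1 0 0 0.04 0" --pt "1 0 0 0.03 0" --pt "1 0 0 0.012 0" --pt "1 0 0 0 0" --pt "1 0 0 0 0" --pt "1 0 0 0 0" --pt "1 0 0 0 0" --pt "1 0 0 0 0"

```text
time: 40.45
eef_pos: [0.6492, -0.141, 0.0581]
eef_rot: [0.001, -0.032, 0.999, -0.001]
wrist_force: [0.2, -0.3, -1.6]
gripper_width: 0.0655
grasp_force: 20.0
```

Request:
arm_command --pt "1 0.0003 0 0.007 0" --pt "1 0 0 0.004 0" --pt "1 0 0 0.002 0" --pt "1 0 0 0.001 0" --pt "1 0 0 0.001 0" --pt "1 0 0 0.0005 0" --pt "1 0 0 0 0" --pt "1 0 0 0 0"

```text
time: 41.25
eef_pos: [0.6476, -0.1405, 0.0418]
eef_rot: [-0.0, -0.032, 0.999, 0.0]
wrist_force: [-3.8, 1.5, 5.5]
gripper_width: 0.0656
grasp_force: 20.0
```

Request:
arm_command --pt "0.25 0 0 -0.001 0" --pt "0.15 0 0 0 0" --pt "0.15 0 0 0 0" --pt "0.15 0 0 0 0" --pt "0.15 0 0 -0.02 0" --pt "0.15 0 0 -0.045 0" --pt "0.15 0 0 -0.045 0" --pt "0.15 0 0 -0.045 0" --squeeze 25

```text
time: 42.05
eef_pos: [0.6476, -0.1406, 0.1981]
eef_rot: [-0.0, -0.032, 0.999, 0.0]
wrist_force: [0.6, -0.1, 0.1]
gripper_width: 0.08
grasp_force: 0.0
```

Request:
arm_command --pt "0 0.008 -0.01 -0.045 0" --pt "0 0.02 -0.026 0 0" --pt "0 0.03 -0.038 0 0" --pt "0 0.03 -0.038 0 0" --pt "0 0.03 -0.038 0 0" --pt "0 0.03 -0.038 0 0" --pt "0 0.025 -0.031 0 0" --pt "0 0.0138 -0.0183 0 0"

```text
time: 42.85
eef_pos: [0.4747, -0.3922, 0.2419]
eef_rot: [-0.0, -0.031, 1.0, -0.0]
wrist_force: [0.6, 0.5, -0.2]
gripper_width: 0.094
grasp_force: 0.0
```

Request:
arm_command --pt "0 0 0 0.02 0" --pt "0 0 0 0.04 0" --pt "0 0 0 0.04 0" --pt "0 0 0 0.03 0" --pt "0 0 0 0.01 0" --pt "0 0 0 0 0" --pt "0 0 0 0 0" --pt "0 0 0 0 0"

```text
time: 43.65
eef_pos: [0.4783, -0.3909, 0.1046]
eef_rot: [0.002, -0.033, 0.999, -0.002]
wrist_force: [0.7, -0.7, -0.3]
gripper_width: 0.0943
grasp_force: 0.0
```

Request:
arm_command --pt "0 0.001 0.001 0.012 0" --pt "0 0 0 0.007 0" --pt "0 0 0 0 0" --pt "0 0 0 0 0" --pt "0.3 0 0 0 0" --pt "0.5 0 0 0 0" --pt "1 0 0 0 0" --pt "1 0 0 0 0"

```text
time: 44.45
eef_pos: [0.4759, -0.3887, 0.0831]
eef_rot: [0.0, -0.032, 0.999, -0.0]
wrist_force: [0.4, 1.0, 0.3]
gripper_width: 0.0654
grasp_force: 0.0
```

Request:
arm_command --pt "1 0 0 0 0" --pt "1 0 0 0 0" --pt "1 0 0 0 0" --pt "1 0 0 0 0" --pt "1 0 0 0 0" --pt "1 0 0 0 0" --pt "1 0 0 0 0" --pt "1 0 0 0 0"

```text
time: 45.25
eef_pos: [0.4758, -0.3887, 0.083]
eef_rot: [0.0, -0.032, 0.999, -0.0]
wrist_force: [0.4, -2.2, -0.5]
gripper_width: 0.0441
grasp_force: 25.0
```

Request:
arm_command --pt "1 0 0 -0.015 0" --pt "1 0 0 -0.04 0" --pt "1 0 0 -0.045 0" --pt "1 0 0 -0.045 0" --pt "1 -0.006 0.011 -0.032 0" --pt "1 -0.015 0.028 0 0" --pt "1 -0.0215 0.04 0 0" --pt "1 -0.0215 0.04 0 0"

```text
time: 46.05
eef_pos: [0.5318, -0.2644, 0.2608]
eef_rot: [0.0, -0.032, 1.0, 0.0]
wrist_force: [-0.2, -0.3, -3.3]
gripper_width: 0.0439
grasp_force: 25.0
```

Request:
arm_command --pt "1 -0.0215 0.04 0 0" --pt "1 -0.0215 0.04 0 0" --pt "1 -0.0215 0.04 0 0" --pt "1 -0.0215 0.04 0 0" --pt "1 -0.0215 0.04 0 0" --pt "1 -0.013 0.0224 0 0" --pt "1 0 0 0.02 0" --pt "1 0 0 0.04 0"

```text
time: 46.85
eef_pos: [0.6409, -0.0347, 0.2043]
eef_rot: [0.004, -0.034, 0.999, -0.001]
wrist_force: [1.3, 0.7, -2.6]
gripper_width: 0.0436
grasp_force: 25.0
```

Request:
arm_command --pt "1 0 0 0.045 0" --pt "1 0 0 0.03 0" --pt "1 0 0 0.012 0" --pt "1 0 0 0.004 0" --pt "1 0 0 0 0" --pt "1 0 0 0 0" --pt "1 0 0 0 0" --pt "1 0 0 0 0"

```text
time: 47.65
eef_pos: [0.6388, -0.0362, 0.1107]
eef_rot: [0.001, -0.032, 0.999, -0.0]
wrist_force: [-0.7, 0.1, -2.5]
gripper_width: 0.0442
grasp_force: 25.0
```

Request:
arm_command --pt "1 0 0 0.008 0" --pt "1 0 0 0.006 0" --pt "1 0 0 0.003 0" --pt "1 0 0 0.002 0" --pt "1 0 0 0.001 0" --pt "1 0 0 0.0003 0" --pt "1 0 0 0 0" --pt "1 0 0 0 0"

```text
time: 48.45
eef_pos: [0.6371, -0.0358, 0.09]
eef_rot: [-0.001, -0.033, 0.999, 0.0]
wrist_force: [-4.7, -0.1, 5.2]
gripper_width: 0.0439
grasp_force: 25.0
```

Request:
arm_command --pt "0.3 0 0 -0.001 0" --pt "0 0 0 0 0" --pt "0 0 0 0 0" --pt "0 0 0 0 0" --pt "0 0 0 -0.02 0" --pt "0 0 0 -0.045 0" --pt "0 0 0 -0.045 0" --pt "0 0.008 -0.012 -0.044 0"

```text
time: 49.25
eef_pos: [0.6308, -0.0473, 0.245]
eef_rot: [0.0, -0.033, 0.999, 0.0]
wrist_force: [0.1, -0.5, -0.1]
gripper_width: 0.0937
grasp_force: 0.0
```

Request:
arm_command --pt "0 0.023 -0.033 0 0" --pt "0 0.027 -0.039 0 0" --pt "0 0.027 -0.039 0 0" --pt "0 0.027 -0.039 0 0" --pt "0 0.027 -0.039 0 0" --pt "0 0.0169 -0.026 0 0" --pt "0 0.006 -0.009 0 0" --pt "0 0 0 0.02 0"

```text
time: 50.05
eef_pos: [0.4928, -0.2847, 0.2266]
eef_rot: [0.003, -0.031, 1.0, -0.002]
wrist_force: [-0.5, 0.3, -0.9]
gripper_width: 0.0939
grasp_force: 0.0
```

Request:
arm_command --pt "0 0 0 0.045 0" --pt "0 0 0 0.045 0" --pt "0 0 0 0.03 0" --pt "0 0 0 0.01 0" --pt "0 0 0 0 0" --pt "0 0 0 0 0" --pt "0 0 0 0 0" --pt "0 0 0 0 0"

```text
time: 50.85
eef_pos: [0.4929, -0.2829, 0.0958]
eef_rot: [0.002, -0.032, 0.999, -0.001]
wrist_force: [-0.4, 0.1, 0.3]
gripper_width: 0.0941
grasp_force: 0.0
```

Request:
arm_command --pt "0 0.001 0.001 0.008 0" --pt "0 0 0 0.005 0" --pt "0 0 0 0 0" --pt "0 0 0 0 0" --pt "0 0 0 0 0" --pt "0.3 0 0 0 0" --pt "1 0 0 0 0" --pt "1 0 0 0 0"

```text
time: 51.65
eef_pos: [0.4905, -0.2811, 0.0808]
eef_rot: [0.0, -0.032, 0.999, -0.0]
wrist_force: [-1.0, 0.4, 1.0]
gripper_width: 0.0737
grasp_force: 0.0
```

Request:
arm_command --pt "1 0 0 0 0" --pt "1 0 0 0 0" --pt "1 0 0 0 0" --pt "1 0 0 0 0" --pt "1 0 0 0 0" --pt "1 0 0 0 0" --pt "1 0 0 0 0" --pt "1 0 0 0 0"

```text
time: 52.45
eef_pos: [0.4905, -0.2811, 0.0807]
eef_rot: [0.0, -0.032, 0.999, -0.0]
wrist_force: [-0.3, -0.2, 0.4]
gripper_width: 0.0575
grasp_force: 25.0
```

Request:
arm_command --pt "1 0 0 -0.015 0" --pt "1 0 0 -0.04 0" --pt "1 0 0 -0.045 0" --pt "1 0 0 -0.045 0" --pt "1 -0.005 0.01 -0.035 0" --pt "1 -0.014 0.028 0 0" --pt "1 -0.02 0.04 0 0" --pt "1 -0.02 0.04 0 0"

```text
time: 53.25
eef_pos: [0.5419, -0.1585, 0.262]
eef_rot: [0.001, -0.032, 1.0, -0.0]
wrist_force: [1.2, 0.4, -1.7]
gripper_width: 0.0577
grasp_force: 25.0
```

Request:
arm_command --pt "1 -0.02 0.04 0 0" --pt "1 -0.02 0.04 0 0" --pt "1 -0.02 0.04 0 0" --pt "1 -0.02 0.04 0 0" --pt "1 -0.02 0.04 0 0" --pt "1 -0.0066 0.0141 0 0" --pt "1 0 0 0 0" --pt "1 0 0 0.02 0"

```text
time: 54.05
eef_pos: [0.636, 0.0603, 0.2443]
eef_rot: [0.003, -0.033, 0.999, -0.001]
wrist_force: [0.2, 0.3, -1.2]
gripper_width: 0.0579
grasp_force: 25.0
```

Request:
arm_command --pt "1 0 0 0.04 0" --pt "1 0 0 0.045 0" --pt "1 0 0 0.03 0" --pt "1 0 0 0.015 0" --pt "1 0 0 0.004 0" --pt "1 0 0 0 0" --pt "1 0 0 0 0" --pt "1 0 0 0 0"

```text
time: 54.85
eef_pos: [0.6359, 0.0609, 0.1092]
eef_rot: [0.002, -0.032, 0.999, -0.0]
wrist_force: [0.4, -0.3, -1.2]
gripper_width: 0.0578
grasp_force: 25.0
```

Request:
arm_command --pt "1 0 0 0.008 0" --pt "1 0 0 0.006 0" --pt "1 0 0 0.003 0" --pt "1 0 0 0.0015 0" --pt "1 0 0 0.001 0" --pt "1 0 0 0.0005 0" --pt "1 0 0 0 0" --pt "1 0 0 0 0"

```text
time: 55.65
eef_pos: [0.6336, 0.0613, 0.0877]
eef_rot: [-0.001, -0.033, 0.999, 0.0]
wrist_force: [-3.8, 0.1, 5.8]
gripper_width: 0.0573
grasp_force: 25.0
```

Request:
arm_command --pt "0.3 0 0 -0.001 0" --pt "0 0 0 0 0" --pt "0 0 0 0 0" --pt "0 0 0 0 0" --pt "0 0 0 -0.02 0" --pt "0 0 0 -0.045 0" --pt "0 0 0 -0.045 0" --pt "0 0 0 -0.045 0"

```text
time: 56.45
eef_pos: [0.6339, 0.0611, 0.2438]
eef_rot: [-0.0, -0.032, 0.999, 0.0]
wrist_force: [1.0, 0.6, -0.8]
gripper_width: 0.094
grasp_force: 0.0
```

Request:
arm_command --pt "0 0 0 -0.045 0" --pt "0 0 -0.03 -0.016 0" --pt "0 0.002 -0.04 0 0" --pt "0 0 -0.026 0 0" --pt "0 0 0 0 0" --pt "0 0 0 0 0" --pt "0 0 0 0 0" --pt "0 0 0 0 0"

```text
time: 57.25
eef_pos: [0.6384, -0.0334, 0.3034]
eef_rot: [-0.0, -0.033, 0.999, 0.0]
wrist_force: [0.6, 0.8, -0.6]
gripper_width: 0.0939
grasp_force: 0.0
```

Run:
```python
from h import *
import pickle
s0,i0=pickle.load(open("w1.pkl","rb"))
s=r.state(); im=r.read_camera("wrist"); print(s["time"],s["eef_pos"],s0["eef_pos"])
a=i0[100:270,90:410];b=im[100:270,90:410]
f=lambda x:cv2.resize(x,(560,298),interpolation=cv2.INTER_CUBIC)
cv2.imwrite("pics/cmp.png",np.vstack([f(a),f(b)])[...,::-1])
```

```text
57.25 [ 0.6383506  -0.03342991  0.30344488] [ 0.63782556 -0.03449253  0.30478963]
```

View pics/cmp.png

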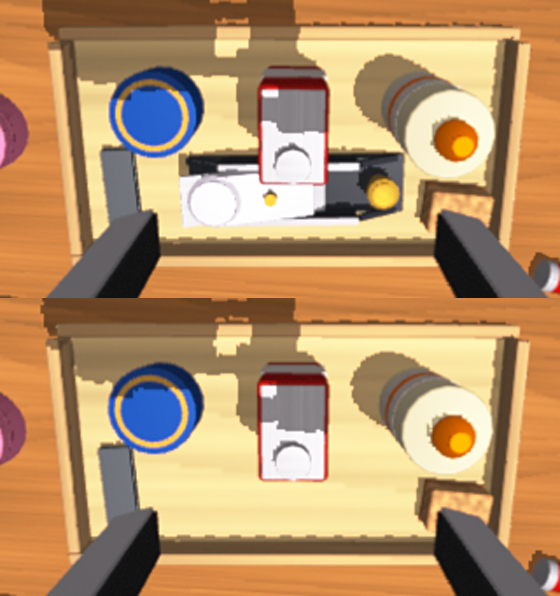

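Before and after match to within about 1–2 mm: the wax ring moved from (152,112) to (151,110), the oil edge from row 184 to 182 and the cap from (456,141) to (454,139). Most of that is the slightly different camera pose. All three containers stand upright, so I'm handing in.

```bash
python3 -c "
from rig import r
print(r.hand_in())"
```

```text
the job is handed in; nothing more can be done
None
```

The job is handed in at about 57 s: the plane lies sole down along the middle of the pine board, and the glue, oil and wax containers are back upright in the tray within about 2 mm of where they started, judging by the wrist-camera pictures.

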